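# Set the board-holding sine plate to 25 degrees

## Task

Set the hinged plate that carries the circuit board to 25 degrees: swing it right up by its orange tab (its stiff hinge keeps it where it is left), then lift the taller gauge stack, the one with the blue band, over the front lip and stand it upright on the grey base, centred on the spot where the plate's roller will come down and with its long side running from lip to hinge. Then swing the plate down until the roller rests on top of the stack and let go of everything; leave the shorter yellow-banded stack and the solder spool where they are.

Things in the scene. Friction and masses are not known exactly. Their poses are not given: they have to be found in the camera images.
- stand: Grey base plate of the sine plate, fixed. Origin on the table top; x runs from front lip to hinge, y along the hinge, z up. It spans x -85 to 120, y -70 to 70 mm, top at z = 15 mm. Hinge axis along y through x = 100, z = 29 mm, between cheeks 45 mm high. A steel lip stands on it at x -75 to -67, y -40 to 40 mm, its top at z = 27 mm.
- plate (a joint): Plate angle, rad: 0 flat, grows as the tab end rises, stop at 0.87 (50 degrees). Stiff hinge: stays where left; at the tab 7 N raises it, 3 N lowers it. Plate 187 x 116 x 10 mm, ends 175 mm from the hinge; underside 14 mm above the line hinge axis to roller axis; parts on it rise at most 24 mm above the underside. On the tall stack it reads 0.437 (25 degrees).
- grip_tab (a point): Grip point of the orange tab on the plate's front end: 205 mm along the plate from the hinge axis, 19 mm above the line hinge axis to roller axis. Tab 18 mm wide along the hinge line, 16 mm thick, from 175 to 225 mm from the hinge axis. Axes turn with the plate: x towards the hinge, y along it, z out of the plate's top.
- seat (a point): Spot on top of the base (15 mm above the table) where the middle of the stack's underside belongs, below the roller at 25 degrees: x = -18, y = 0 in the base's frame, 49 mm behind the lip. Axes as the base.
- roller (a point): Middle of the steel roller under the plate: radius 14 mm, 100 mm long along the hinge line, its axis 130 mm from the hinge axis. With the plate flat it lies on the base; on the tall stack its axis is 14 mm above the stack's top.
- tall_stack_mid (a point): Centre of the taller gauge stack: loose steel block 70 x 40 x 55 mm (x, y, z) with a blue band, with a blue stripe on top, 0.3 to 0.55 kg. Starts standing upright on the table, its 40 mm width free to grasp; both ends are alike. Axes: x along its 70 mm length, z up. Standing on the base its centre is 42.5 mm above the table top.
- short_stack_mid (a point): Centre of the shorter gauge stack: loose steel block 70 x 40 x 34 mm with a yellow band and stripe, upright on the table. Not to be moved.
- power_strip: White multi-socket power strip, 315 x 55 mm, 47 mm high, fixed on the table between the stacks and the base; a black adapter and a plug in it rise to about 100 mm. An obstacle only: carry the stack over it. Origin: centre of its underside.
- spool_mid (a point): Centre of the loose solder spool, blue ends, 57 mm across, 42 mm high, standing on the table. Not to be moved.
Things that resemble listed ones, but are neither listed nor needed, are in the scene too. Leave any purple or red look-alike of the part that bears tall_stack_mid alone.

How it is judged:
By the outcome, as a careful person would: the job done as asked, in the order asked, and still so for the second after the job is handed in, with the robot touching nothing.
It also fails if it takes over 70 s, if anything falls off the work surface, if the arm or the gripper's body presses on something with over 40 N, if the wrist force passes 120 N, or if a joint passes its speed limit or range.

## Robot

A 7-joint arm with a two-finger parallel gripper is mounted at the origin on the work surface; the furniture and walls round the work are solid. World frame = base frame: x ahead of the robot, y to its left, z up, the work surface at z = 0. Lengths are in m, angles in rad, forces in N, time in s.
With the tool pointing down it reaches from about 0.425 to 0.925 m from the base axis. Payload 6.8 kg.
Tool frame: the origin (TCP) lies on the front face of the gripper's body, between the roots of the fingers; the fingertips stand 73 mm ahead of it and the grasp point (between the pads) lies 54 mm ahead of it (env.nose_length is the distance from the TCP to the fingertips, in m); z points along the fingers, y is the line along which they close (so a half turn about z gives the same grasp; the last joint's range is limited). The gripper opens to 85 mm and grips with 20 to 120 N. Pads are 22 mm wide; open, the fingers measure 114 mm over their backs; the gripper's body (76 mm by 85 mm) begins 54 mm behind the grasp point. The pads swing forward as they close: fully open they stand 13 mm farther back than shut.
Start: joints at [1.21, 0.477, 0.022, 1.555, -0.011, 1.109, -0.083], TCP at [0.169, -0.654, 0.304] pointing down, gripper open.
Joint ranges: [-2.96, 2.96], [-0.34, 2.1], [-1.41, 1.46], [0.24, 2.44], [-1.37, 4.51], [0.17, 1.92], [-2.96, 2.96]. Speed limits (rad/s): [2.39, 2.39, 3.14, 3.14, 3.14, 3.14, 3.14].

## Interface

Orientations are given as a unit quaternion [w, x, y, z].
In Python, from cell import env, kin, camera, calibration, job gives the robot as it stands. The module is installed in compiled form; this text tells all that it offers. Calls block until the motion is done:
- env.reach(position, orientation): joint-space move of the TCP to a pose.
- env.movel(position, velocity=0.15, rot=None, stop_force=None): straight line of the TCP; rot=None keeps the orientation; velocity is the mean speed in m/s. With stop_force (N) it stops when the force on the tool has changed by that much, and returns True; else False.
- env.goto_joints(angles): joint-space move.
- env.grip(opening, f_grip=None): finger opening in m; f_grip is the grip in N (None keeps the last); returns when the fingers have stopped.
- env.dwell(seconds).
- kin.inverse_kinematics(position, orientation): joint angles nearest the present ones, or None.
- env.get_state(): the state.
- camera(name): name is "side" or "top" or "wrist"; returns (picture, depth): 420x560x3 uint8, blue, green, red; 420x560 float32, m along the optical axis (not along the pixel's ray), 0 where there is no reading.
- calibration(name): a dict with "fx", "fy", "cx", "cy" (pixels), "k1" (the pictures are not rectified: a ray, as slopes to the right and down, at radius r is drawn at 1 + k1 r^2 times it, then the intrinsics apply), "rvec" (rotation vector, rad) and "tvec" (3), from world to camera coordinates, as OpenCV has them. Camera axes: x right, y down, z forward; pixel columns grow to the right and rows downward; lengths in m; the calibration is good to about 2 mm. A picture is of the moment at which its call begins: read the wrist's pose just before it. calibration takes no time and is no camera call; for the wrist camera it gives the pose at the moment of the call.
A pose or a line that the arm cannot do raises env.PlanningError and nothing moves.
- job.job_done(): hands the job in; it is judged then, once.
The state is a dict: "time": time; "qpos": joint angles; "joint_velocities": joint speeds; "joint_torque": joint torques, N m; "tcp_pos": TCP position; "orientation": TCP orientation; "force": force on the tool from outside, world axes, zero at the start; "torque": the same for the moment, N m; "opening": finger opening in m; "gripper_force": force on a finger pad.
Only numpy, scipy, OpenCV 4.12 (cv2) and the standard library are available. Lean on these libraries where they do the work, as an engineer would, in place of code of your own. Each camera call takes 0.05 s, during which the arm holds its last target. There are 200 camera calls.

## Working session

There is one attempt and no reset: what is moved stays moved. The work goes in short steps, each a Python script; the robot and the scene stay as the last script left them, time stands still between calls to the robot, and variables do not carry over. Pictures are saved under pics/ and viewed, at most 11 in all, crops included, and the job is handed in when it is done.

```bash
mkdir -p pics; python3 - <<'E'
from cell import env,camera,calibration
import cv2,numpy as np
for n in("top","side"):
    im,d=camera(n); cv2.imwrite(f"pics/{n}0.png",im); np.save(f"pics/{n}0.npy",d)
    print(n,calibration(n))
s=env.get_state();print(s["time"],s["tcp_pos"],s["orientation"],s["opening"])
E
```

```text
top {'fx': 380.0719326599733, 'fy': 380.0719326599733, 'cx': 287.5535587735356, 'cy': 211.62129838837035, 'k1': -0.009474915737764896, 'rvec': array([ 2.20109424, -2.15888654,  0.01835344]), 'tvec': array([-0.06725603,  0.35052595,  1.01839706])}
side {'fx': 520.9364867210331, 'fy': 520.9364867210331, 'cx': 270.6682972210934, 'cy': 213.5347633319443, 'k1': 0.018814777416579442, 'rvec': array([ 0.64016966, -2.25428839,  1.56973825]), 'tvec': array([0.27519922, 0.1340614 , 1.33965663])}
0.1 [ 0.1687033  -0.65314446  0.30303324] [-8.10456289e-04  9.92021129e-01  1.26069014e-01 -1.62421125e-04] 0.08562107194118827
```

View pics/top0.png

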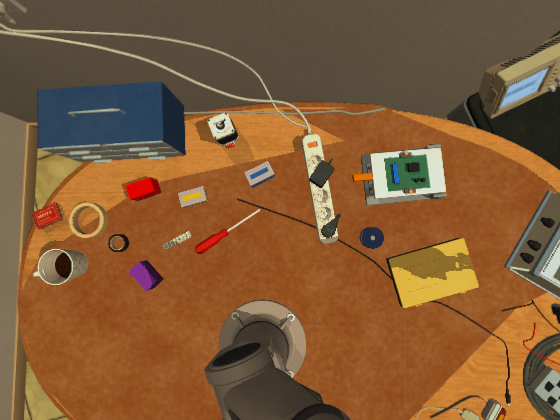

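View pics/side0.png

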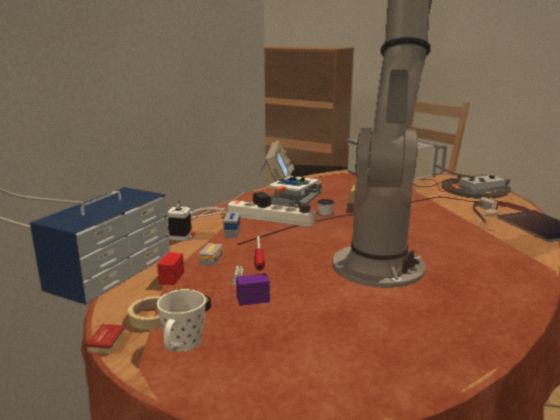

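```bash
cat > h.py <<'E'
from cell import env,kin,camera,calibration,job
import cv2,numpy as np
from scipy.spatial.transform import Rotation as R
def rays(n,px,c=None):
    c=c or calibration(n); px=np.atleast_2d(px).astype(float)
    u=(px-[c["cx"],c["cy"]])/[c["fx"],c["fy"]]; s=u.copy()
    for _ in range(10): s=u/(1+c["k1"]*(s**2).sum(1,keepdims=True))
    M=R.from_rotvec(c["rvec"]).as_matrix()
    return -M.T@c["tvec"],np.c_[s,np.ones(len(s))]@M   # origin, world dirs (depth-scaled)
def onplane(n,px,z,c=None):
    o,d=rays(n,px,c); return o+d*((z-o[2])/d[:,2])[:,None]
def proj(n,P,c=None):
    c=c or calibration(n); p=R.from_rotvec(c["rvec"]).apply(np.atleast_2d(P))+c["tvec"]
    s=p[:,:2]/p[:,2:]; return s*(1+c["k1"]*(s**2).sum(1,keepdims=True))*[c["fx"],c["fy"]]+[c["cx"],c["cy"]]
def blobs(im,lo,hi,roi=None,amin=20):
    m=cv2.inRange(cv2.cvtColor(im,cv2.COLOR_BGR2HSV),np.array(lo),np.array(hi))
    if roi is not None:
        k=np.zeros_like(m);x0,y0,x1,y1=roi;k[y0:y1,x0:x1]=1;m*=k
    cs=[c for c in cv2.findContours(m,cv2.RETR_EXTERNAL,cv2.CHAIN_APPROX_NONE)[0] if cv2.contourArea(c)>=amin]
    return sorted(cs,key=cv2.contourArea,reverse=True)
def rect(n,c,z,cal=None):
    P=onplane(n,c.reshape(-1,2),z,cal)[:,:2]
    (cx,cy),(w,h),a=cv2.minAreaRect((P*1000).astype(np.float32))
    if w<h: w,h,a=h,w,a+90
    return np.array([cx,cy])/1000,(round(w,1),round(h,1)),np.deg2rad(((a+90)%180)-90)
E
python3 - <<'E'
from h import *
im=cv2.imread("pics/top0.png")
for nm,lo,hi,z,roi in [("blue stripe",(100,90,60),(125,255,255),.055,(235,155,285,195)),
 ("tall top",(0,0,110),(179,90,255),.055,(240,155,280,190)),
 ("yellow",(20,100,100),(35,255,255),.034,(170,180,215,215)),
 ("orange",(5,180,150),(18,255,255),.048,(345,160,385,195)),
 ("plate",(0,0,180),(179,40,255),.053,(360,140,450,210)),
 ("spool",(100,90,40),(130,255,255),.042,(350,220,390,255)),
 ("stand",(0,0,70),(179,60,255),.015,(345,135,455,212))]:
    for c in blobs(im,lo,hi,roi)[:2]: print(nm,cv2.boundingRect(c),*rect("top",c,z))
a=cv2.resize(im[120:270,120:290],None,fx=3.2,fy=3.2,interpolation=2)
b=cv2.resize(im[120:270,290:460],None,fx=3.2,fy=3.2,interpolation=2)
cv2.imwrite("pics/crop.png",cv2.resize(im[125:255,230:460],None,fx=3.4,fy=3.4,interpolation=2))
print(proj("top",[0,0,0]))
E
```

```text
blue stripe (250, 167, 18, 12) [0.44913605 0.01517391] (47.6, 9.4) -1.088909578086073
tall top (244, 161, 30, 25) [0.4488916  0.01443643] (67.4, 38.7) -1.088758510273238
yellow (182, 192, 20, 9) [0.3872009  0.19537535] (51.1, 13.3) -1.2761818342284408
orange (345, 160, 28, 23) [ 0.45662494 -0.23862268] (81.2, 44.4) 0.8632201246653622
orange (345, 183, 13, 12) [ 0.40636694 -0.22529471] (34.4, 24.9) -0.8431843648363692
plate (408, 148, 38, 47) [ 0.46197662 -0.41714062] (114.9, 82.8) 0.12148098361845394
plate (371, 151, 34, 47) [ 0.45068021 -0.31801691] (115.6, 78.5) 0.09867542806485913
spool (362, 228, 22, 20) [ 0.28724033 -0.28237552] (54.1, 49.0) -1.5510344127467746
stand (361, 145, 85, 60) [ 0.4560589  -0.36744672] (212.5, 144.2) -1.4513865251680893
[[262.48241428 342.28745359]]
```

View pics/crop.png

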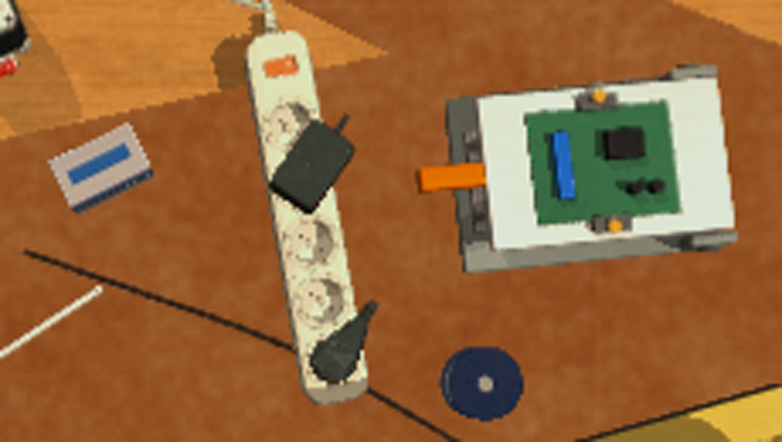

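Candidates for the tall stack: grey block with a blue stripe at (260,174), yellow-striped (192,197), red block (143,188), purple block (146,275). The crop confirms that (260,174) has the blue stripe and blue side band, so that is the tall stack. The orange tab at (365,177) is on the left, and the adapter is at (322,172). Next I'll fix the stand pose and check reach.

```bash
cat >> h.py <<'E'
def pose2(c,yaw): return np.array(c),np.array([np.cos(yaw),np.sin(yaw)]),np.array([-np.sin(yaw),np.cos(yaw)])
def toolq(yaw,tilt,flip=False):
    # fingers close along y of frame 'yaw'; z_tool = (sin t,0,-cos t) in that frame
    z=np.array([np.sin(tilt),0,-np.cos(tilt)]); y=np.array([0,1.,0])*(-1 if flip else 1); x=np.cross(y,z)
    r=R.from_euler("z",yaw)*R.from_matrix(np.c_[x,y,z]); q=r.as_quat(); return np.r_[q[3],q[:3]],r.as_matrix()
def tcp(g,yaw,tilt,flip=False,L=.054):
    q,M=toolq(yaw,tilt,flip); return np.asarray(g)-L*M[:,2],q
def S(xyz,c,yaw): # stand frame(mm)->world
    return np.r_[c,0]+R.from_euler("z",yaw).apply(np.array(xyz)/1000.)
def tab(th,c,yaw,r=205,h=19): return S([100-r*np.cos(th)+h*np.sin(th),0,29+r*np.sin(th)+h*np.cos(th)],c,yaw)
E
python3 - <<'E'
from h import *
im=cv2.imread("pics/top0.png")
cs=blobs(im,(0,0,180),(179,40,255),(360,140,450,210),200)
c=np.vstack(cs); ctr,wh,a=rect("top",c,.053); print("plate",ctr,wh,a)
yaw=a; c0=ctr-.0185*np.array([np.cos(yaw),np.sin(yaw)]); print("stand",c0,yaw)
for p in [(353,177),(372,176),(318,205)]: print(p,onplane("top",p,.056))
print("tab pred",tab(0,c0,yaw),proj("top",S([-125,0,56],c0,yaw)),proj("top",S([-75,0,56],c0,yaw)))
# adapter in stand frame from depth
d=np.load("pics/top0.npy"); vv,uu=np.mgrid[130:250,300:350]; px=np.c_[uu.ravel(),vv.ravel()]
o,dr=rays("top",px); P=o+dr*d[vv.ravel(),uu.ravel()][:,None]
Q=R.from_euler("z",-yaw).apply(P-np.r_[c0,0])*1000
for zl in (30,60,85): 
    m=(Q[:,2]>zl)&(Q[:,2]<115); print(zl,Q[m].min(0),Q[m].max(0))
q0=env.get_state()["qpos"]
for fl in(0,1):
  for t in (15,25,35):
    r=[]
    for th in (0,.45,.87):
        p,q=tcp(tab(th,c0,yaw),yaw,np.deg2rad(t)-th,fl); j=kin.inverse_kinematics(p,q); r.append(None if j is None else np.round(j,2))
    print("tab",fl,t,r)
  for t in (30,35,40,45):
    r=[]
    for g,y in ((np.r_[.449-.015*.463,.0145+.015*.886,.035],-1.0888),(S([-33,0,50],c0,yaw),yaw),(S([-113,0,165],c0,yaw),yaw)):
        p,q=tcp(g,y,np.deg2rad(t),fl); j=kin.inverse_kinematics(p,q); r.append(None if j is None else np.round(j,2))
    print("stk",fl,t,r)
E
```

```text
plate [ 0.45683875 -0.3688562 ] (179.9, 115.6) -1.4552025354045501
stand [ 0.45470502 -0.35047966] -1.4552025354045501
(353, 177) [[ 0.44158689 -0.22857329  0.056     ]]
(372, 176) [[ 0.4449426  -0.27710179  0.056     ]]
(318, 205) [[ 0.36784521 -0.13994492  0.056     ]]
tab pred [ 0.44259468 -0.24618038  0.048     ] [[352.11140444 177.48835321]] [[371.56444789 175.56263098]]
30 [-243.40778665 -161.74664373   30.00020355] [-165.43649111  127.90439271   80.86711481]
60 [-235.61706728 -143.84500137   60.02508607] [-173.05703196   51.93629125   80.86711481]Traceback (most recent call last):
  File "<stdin>", line 13, in <module>
    return umr_minimum(a, axis, None, out, keepdims, initial, where)
ValueError: zero-size array to reduction operation minimum which has no identity
```

```bash
cat >> h.py <<'E'
C0=np.array([.45470,-.35048]); YAW=-1.4552
E
python3 - <<'E'
from h import *
c0,yaw=C0,YAW
for fl in(0,1):
  for t in (15,25,35):
    r=[]
    for th in (0,.45,.87):
        p,q=tcp(tab(th,c0,yaw),yaw,np.deg2rad(t)-th,fl); j=kin.inverse_kinematics(p,q); r.append(None if j is None else np.round(j,2).tolist())
    print("tab",fl,t,r)
  for t in (30,35,40,45):
    r=[]
    for g,y in ((np.r_[.449-.015*.463,.0145+.015*.886,.035],-1.0888),(S([-33,0,50],c0,yaw),yaw),(S([-113,0,165],c0,yaw),yaw)):
        p,q=tcp(g,y,np.deg2rad(t),fl); j=kin.inverse_kinematics(p,q); r.append(None if j is None else np.round(j,2).tolist())
    print("stk",fl,t,r)
E
```

```text
tab 0 15 [[0.47, 0.49, -0.28, 2.19, 0.8, 0.54, -0.37], [0.91, 0.48, -0.5, 1.91, 0.08, 0.9, 0.51], [1.06, 0.66, -0.49, 1.57, -0.16, 1.39, 0.77]]
tab 0 25 [[0.25, 0.5, -0.15, 2.24, 1.08, 0.57, -0.74], [0.81, 0.42, -0.46, 1.99, 0.24, 0.79, 0.34], [1.02, 0.57, -0.48, 1.65, -0.08, 1.26, 0.73]]
tab 0 35 [[-0.03, 0.55, 0.07, 2.29, 1.26, 0.6, -1.03], [0.7, 0.37, -0.42, 2.06, 0.46, 0.72, 0.08], [0.97, 0.49, -0.46, 1.73, 0.01, 1.13, 0.65]]
stk 0 30 [[0.09, 0.66, -0.79, 2.3, 1.29, 1.03, -1.22], [0.21, 0.54, 0.02, 2.21, 1.2, 0.52, -0.76], [0.4, 0.29, -0.4, 2.21, 0.93, 0.83, -0.57]]
stk 0 35 [[0.05, 0.7, -0.81, 2.3, 1.33, 1.15, -1.3], [0.07, 0.57, 0.14, 2.24, 1.32, 0.53, -0.94], [0.36, 0.31, -0.41, 2.23, 1.04, 0.89, -0.71]]
stk 0 40 [[0.02, 0.77, -0.84, 2.3, 1.37, 1.28, -1.38], [-0.1, 0.62, 0.29, 2.27, 1.41, 0.52, -1.1], [0.31, 0.34, -0.42, 2.25, 1.13, 0.96, -0.83]]
stk 0 45 [[0.06, 0.89, -0.95, 2.29, 1.42, 1.49, -1.45], [-0.15, 0.66, 0.29, 2.28, 1.49, 0.59, -1.24], [0.27, 0.38, -0.42, 2.27, 1.21, 1.04, -0.95]]
tab 1 15 [[-0.13, 0.52, 0.45, 2.22, 0.08, 0.34, -2.84], [0.4, 0.44, 0.16, 1.94, -0.28,
[... 229 characters left out ...]
1.03, 2.33, -0.84, 0.19, -2.19], [0.16, 0.35, 0.22, 2.1, 0.11, 0.63, -2.75], [0.48, 0.45, 0.2, 1.77, -0.3, 1.13, -2.21]]
stk 1 30 [[0.38, 0.91, -1.19, 2.28, 1.42, 1.39, 1.89], [-0.53, 0.88, 1.03, 2.25, -1.06, 0.26, -1.79], [-0.9, 0.65, 1.29, 2.28, -0.31, 0.46, -2.5]]
stk 1 35 [[0.33, 0.96, -1.19, 2.29, 1.45, 1.51, 1.82], [-0.57, 0.91, 1.02, 2.28, -1.08, 0.17, -1.83], [0.97, 0.57, -1.18, 2.2, 1.26, 1.25, 2.31]]
stk 1 40 [[0.27, 1.02, -1.2, 2.28, 1.48, 1.64, 1.75], [-0.05, 0.61, 0.23, 2.27, 1.42, 0.55, 2.04], [0.92, 0.6, -1.18, 2.22, 1.33, 1.35, 2.21]]
stk 1 45 [[0.09, 0.92, -0.99, 2.29, 1.43, 1.54, 1.69], [-0.43, 0.77, 0.65, 2.3, 1.45, 0.34, 1.88], [0.86, 0.65, -1.18, 2.23, 1.39, 1.47, 2.13]]
```

```bash
python3 - <<'E'
from h import *
t=np.deg2rad(15)
p,q=tcp(tab(0,C0,YAW),YAW,t,L=.054+.12)
env.reach(p,q); 
cal=calibration("wrist"); im,d=camera("wrist"); cv2.imwrite("pics/w1.png",im); np.savez("pics/w1.npz",**cal)
print(env.get_state()["time"])
print("tab pred px",proj("wrist",[S([-125,9,56],C0,YAW),S([-125,-9,56],C0,YAW),S([-75,9,56],C0,YAW),S([-75,-58,53],C0,YAW),S([-75,58,53],C0,YAW),S([-85,-70,15],C0,YAW),S([-85,70,15],C0,YAW)],cal).round(1).tolist())
E
```

```text
2.0417
tab pred px [[288.7, 192.2], [263.2, 192.3], [287.5, 248.3], [203.1, 246.1], [349.1, 245.7], [196.0, 210.3], [356.0, 209.9]]
```

View pics/w1.png

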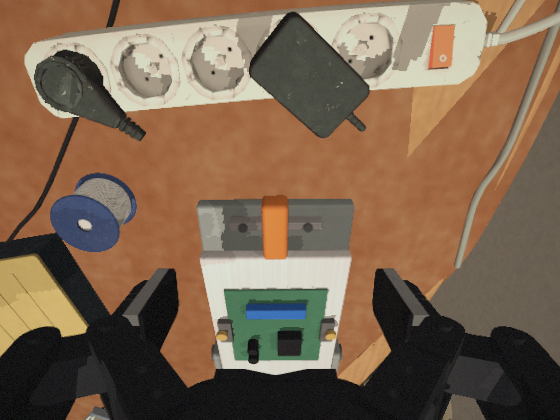

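```bash
python3 - <<'E'
from h import *
cal=calibration("wrist"); im,d=camera("wrist"); np.save("pics/w1d.npy",d)
def pt(u,v):
    o,dr=rays("wrist",(u,v),cal); P=(o+dr*np.median(d[v-1:v+2,u-1:u+2]))[0]
    return (R.from_euler("z",-YAW).apply(P-np.r_[C0,0])*1000).round(1).tolist(), im[v,u].tolist()
for n,u,v in [("tab mid",275,225),("tabtip",275,201),("tabroot",275,250),("base L",206,208),("base R",346,206),("base near lip",225,245),("lip",300,225),("base front L",202,206),("plate front L",210,262),("plate front R",340,260),("plate L back",214,330),("plate R back",345,330),("table",300,170),("table2",160,250)]:
    print(n,(u,v),*pt(u,v))
E
```

```text
tab mid (275, 225) [-110.5, -0.7, 75.6] [70, 139, 217]
tabtip (275, 201) [-125.6, -0.6, 69.3] [32, 72, 137]
tabroot (275, 250) [-86.6, -0.8, 72.7] [67, 135, 217]
base L (206, 208) [-86.7, -61.2, 13.8] [141, 152, 155]
base R (346, 206) [-88.1, 61.2, 13.3] [101, 112, 113]
base near lip (225, 245) [-46.4, -47.9, 14.2] [79, 85, 86]
lip (300, 225) [-77.2, 20.5, 26.5] [105, 112, 122]
base front L (202, 206) [-88.3, -64.7, 13.0] [109, 118, 119]
plate front L (210, 262) [-72.3, -50.1, 69.1] [197, 208, 218]
plate front R (340, 260) [-73.6, 48.3, 68.6] [204, 217, 220]
plate L back (214, 330) [19.2, -58.1, 58.7] [142, 164, 187]
plate R back (345, 330) [93.8, 82.7, -0.5] [71, 108, 163]
table (300, 170) [-116.1, 20.9, -0.6] [75, 114, 167]
table2 (160, 250) [-28.3, -117.3, -1.0] [76, 110, 165]
```

```bash
python3 - <<'E'
from h import *
cal=calibration("wrist"); im=cv2.imread("pics/w1.png"); d=np.load("pics/w1d.npy")
hsv=cv2.cvtColor(im,cv2.COLOR_BGR2HSV); sat=hsv[...,1]
def st(P): return R.from_euler("z",-YAW).apply(P-np.r_[C0,0])*1000
F=[]
for u in list(range(206,256,3))+list(range(296,348,3)):
    v=next(v for v in range(185,225) if sat[v,u]<60); F.append((u,v-.5))
F=st(onplane("wrist",F,.015,cal)); k=np.polyfit(F[:,1],F[:,0],1); print("front x at y=0, slope",k, "resid",np.std(F[:,0]-np.polyval(k,F[:,1])))
L=[];Rr=[]
for v in range(208,246,3):
    L.append((next(u for u in range(180,230) if sat[v,u]<60)-.5,v)); Rr.append((next(u for u in range(375,320,-1) if sat[v,u]<60)+.5,v))
L=st(onplane("wrist",L,.015,cal));Rr=st(onplane("wrist",Rr,.015,cal)); print("L",L[:,:2].round(1).tolist());print("R",Rr[:,:2].round(1).tolist())
vv,uu=np.mgrid[256:290,205:350]; m=(sat[vv,uu]<40)&(hsv[vv,uu,2]>180); px=np.c_[uu[m],vv[m]]
o,dr=rays("wrist",px,cal); P=st(o+dr*d[vv[m],uu[m]][:,None]); A=np.c_[P[:,:2],np.ones(len(P))]; s=np.linalg.lstsq(A,P[:,2],rcond=None)[0]; print("plate",s,"res",np.std(P[:,2]-A@s), "z at x=-70",s@[-70,0,1])
c=blobs(im,(5,150,100),(20,255,255),(255,185,300,262))[0]; print("tab px",cv2.boundingRect(c))
P=st(onplane("wrist",c.reshape(-1,2),.074,cal)); print("tab",P.min(0),P.max(0))
E
```

```text
front x at y=0, slope [-8.67056724e-03 -9.64581030e+01] resid 0.15424482565815728
L [[-87.6, -69.2], [-84.6, -69.6], [-81.5, -69.1], [-78.3, -69.5], [-75.1, -69.0], [-71.9, -69.4], [-68.7, -69.8], [-65.4, -69.3], [-62.1, -69.8], [-58.7, -69.2], [-55.3, -69.7], [-51.8, -69.2], [-48.4, -69.6]]
R [[-87.3, 67.6], [-84.2, 68.0], [-81.1, 67.4], [-78.0, 67.8], [-74.8, 67.3], [-71.6, 67.7], [-68.3, 67.2], [-65.0, 67.5], [-61.7, 67.9], [-58.3, 67.4], [-54.9, 67.8], [-51.5, 67.3], [-48.0, 67.7]]
plate [-6.94450990e-01 -1.15918892e-02  2.62664073e+01] res 7.8786216970167455 z at x=-70 74.87797667798279
tab px (261, 187, 27, 72)
tab [-138.81725473   -9.67987202   74.        ] [-80.42003568   7.8600153   74.        ]
```

```bash
python3 - <<'E'
from h import *
cal=calibration("wrist"); im=cv2.imread("pics/w1.png"); d=np.load("pics/w1d.npy")
vv,uu=np.mgrid[185:300,195:360]; px=np.c_[uu.ravel(),vv.ravel()]
o,dr=rays("wrist",px,cal); P=o+dr*d[vv.ravel(),uu.ravel()][:,None]; P=(R.from_euler("z",-YAW).apply(P-np.r_[C0,0])*1000).reshape(*vv.shape,3)
for u in (204,320,275,218): print(u,[(v,*P[v-185,u-195,[0,2]].round(0).astype(int).tolist()) for v in (range(196,212) if u==204 else range(196,290,4 if u!=320 else 2))])
F=[(u,v) for u,v in [(0,0)]]
print(proj("wrist",[S([-85,-60,0],C0,YAW),S([-85,-60,15],C0,YAW)],cal))
E
```

```text
204 [(196, -91, -1), (197, -90, -1), (198, -88, -1), (199, -88, -1), (200, -89, 3), (201, -89, 5), (202, -89, 7), (203, -90, 10), (204, -89, 11), (205, -89, 12), (206, -88, 13), (207, -88, 14), (208, -87, 13), (209, -85, 13), (210, -85, 15), (211, -84, 13)]
320 [(196, -91, -1), (198, -88, -1), (200, -90, 5), (202, -90, 9), (204, -89, 11), (206, -88, 13), (208, -87, 14), (210, -85, 14), (212, -83, 15), (214, -81, 15), (216, -79, 15), (218, -79, 19), (220, -79, 21), (222, -79, 25), (224, -78, 26), (226, -76, 26), (228, -74, 26), (230, -71, 25), (232, -61, 14), (234, -59, 14), (236, -57, 14), (238, -54, 14), (240, -51, 13), (242, -50, 15), (244, -47, 13), (246, -45, 14), (248, -43, 14), (250, -76, 60), (252, -76, 62), (254, -77, 65), (256, -77, 67), (258, -76, 69), (260, -74, 69), (262, -72, 69), (264, -70, 68), (266, -68, 68), (268, -65, 68), (270, -64, 68), (272, -62, 69), (274, -58, 67), (276, -57, 68), (278, -54, 67), (280, -51, 67), (282, -49, 66), (284, -47, 66), (286, -44, 66), (288, -42, 66)]
275 [(196, -126, 64), (200, -126, 69), (204, -126, 74), (208, -124, 75), (212, -122, 76), (216, -118, 76), (220, -115, 76), (224, -112, 76), (228, -108, 75), (232, -104, 75), (236, -100, 74), (240, -97, 74), (244, -93, 74), (248, -89, 73), (252, -85, 73), (256, -82, 73), (260, -73, 68), (264, -70, 69), (268, -65, 68), (272, -61, 68), (276, -56, 67), (280, -51, 66), (284, -47, 66), (288, -42, 66)]
218 [(196, -91, -1), (200, -89, 3), (204, -89, 11), (208, -87, 14), (212, -83, 14), (216, -79, 14), (220, -75, 15), (224, -71, 15), (228, -65, 13), (232, -61, 14), (236, -57, 14), (240, -53, 15), (244, -48, 15), (248, -43, 15), (252, -76, 62), (256, -76, 66), (260, -75, 69), (264, -70, 69), (268, -66, 68), (272, -62, 68), (276, -56, 67), (280, -52, 66), (284, -47, 66), (288, -42, 65)]
[[210.21758617 201.94357267]
 [207.37786977 210.55408069]]
```

Picture: the tab runs (262–288, 196–258), and the base front edge is near row 207. The depth profile shows the stand about 4 mm further forward than estimated, and the plate currently at about 0.097 rad. Grasping the tab and swinging it up.

```bash
cat >> h.py <<'E'
C0=C0+R.from_euler("z",YAW).apply([-.004,-.0009,0])[:2]; YAW=YAW+.0087
T0=np.deg2rad(15)
def tabpose(th,L=.054): return tcp(tab(th,C0,YAW),YAW,T0-th,L=L)
E
python3 - <<'E'
from h import *
th=.097
p,q=tabpose(th,.10); env.movel(p,.2,rot=q)
p,q=tabpose(th); hit=env.movel(p,.1,stop_force=15); print("hit",hit)
env.grip(0.0,40); s=env.get_state(); print("open",s["opening"],s["gripper_force"],s["force"],s["time"])
fm=0
for t in np.linspace(th,.862,9)[1:]:
    p,q=tabpose(t); env.movel(p,.12,rot=q); s=env.get_state(); print(round(t,3),s["force"].round(1),s["time"])
E
```

```text
hit False
open 0.017204985254714585 44.94829595088959 [2.62976635 1.41984262 1.30600679] 3.7583
0.193 [3.  2.7 2.2] 4.0917
0.288 [3.7 1.8 2.5] 4.425
0.384 [4.4 1.2 3.7] 4.7583
0.48 [4.8 0.5 2.8] 5.0917
0.575 [5.  1.1 4.3] 5.425
0.671 [4.8 0.9 4.8] 5.7583
0.766 [5.8 0.  4.9] 6.0917
0.862 [ 4.2 -0.1  3.9] 6.425
```

```bash
python3 - <<'E'
from h import *
env.grip(.05); p,q=tabpose(.862,.13); env.movel(p,.25)
P=env.get_state()["tcp_pos"]+[0,0,.05]; env.movel(P,.25)
g=np.r_[.449-.015*.463,.0145+.015*.886,.035]; p,q=tcp(g,-1.0888,np.deg2rad(20),L=.054+.12)
a=np.array(p); a[2]=P[2]; env.movel(a*[1,1,1],.3,rot=q); env.grip(.085); env.movel(p,.3)
cal=calibration("wrist"); im,d=camera("wrist"); cv2.imwrite("pics/w2.png",im); np.save("pics/w2d.npy",d); np.savez("pics/w2c.npz",**cal)
im,d=camera("top"); cv2.imwrite("pics/top1.png",im); print(env.get_state()["time"])
E
```

```text
10.85
```

View pics/w2.png

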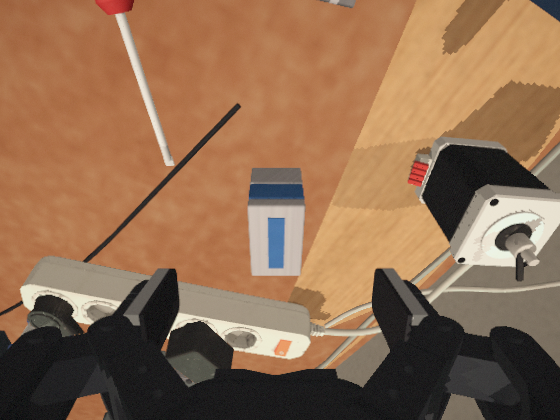

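The wrist view shows the blue-banded stack: its top face spans roughly (248–304, 204–276). The end face is visible above it and the adapter at (200,350) is clear. Fitting the top face from depth.

```bash
python3 - <<'E'
from h import *
cal=dict(np.load("pics/w2c.npz")); d=np.load("pics/w2d.npy")
vv,uu=np.mgrid[160:290,235:320]; px=np.c_[uu.ravel(),vv.ravel()]
o,dr=rays("wrist",px,cal); P=o+dr*d[vv.ravel(),uu.ravel()][:,None]
m=(P[:,2]>.048)&(P[:,2]<.065); print(m.sum(),np.median(P[m,2]))
msk=m.reshape(vv.shape).astype(np.uint8)*255; c=max(cv2.findContours(msk,0,1)[0],key=cv2.contourArea)+np.array([235,160])
print(cv2.boundingRect(c),rect("wrist",c,.055,cal))
im=cv2.imread("pics/w2.png"); c2=max(blobs(im,(100,90,60),(125,255,255),(255,210,300,275)),key=cv2.contourArea); print("stripe",cv2.boundingRect(c2),rect("wrist",c2,.055,cal))
b,_=cv2.findContours(msk,0,1); 
y=-1.0888; q0=env.get_state()
for t in (30,35,40):
  for off in(.012,.018):
    for g,yy in ((S([-18-off*1000,0,50],C0,YAW),YAW),(S([-18-off*1000,0,80],C0,YAW),YAW),(S([-98,0,165],C0,YAW),YAW)):
        p,q=tcp(g,yy,np.deg2rad(t)); print(t,off,np.round(kin.inverse_kinematics(p,q),2).tolist()) if kin.inverse_kinematics(p,q) is not None else print(t,"None")
E
```

```text
4023 0.054015258123416066
(248, 200, 58, 76) (array([0.44836734, 0.01847108]), (73.1, 39.5), np.float64(-1.0915945105180633))
stripe (268, 218, 16, 50) (array([0.44950189, 0.01565657]), (48.7, 10.9), np.float64(-1.0771932671863782))
30 0.012 [0.72, 0.6, -0.59, 2.18, 1.39, 0.83, -0.83]
30 0.012 [0.76, 0.55, -0.64, 2.17, 1.31, 0.85, -0.75]
30 0.012 [0.78, 0.38, -0.81, 2.18, 1.06, 0.95, -0.63]
30 0.018 [0.71, 0.6, -0.59, 2.19, 1.38, 0.83, -0.84]
30 0.018 [0.75, 0.55, -0.65, 2.18, 1.31, 0.85, -0.76]
30 0.018 [0.78, 0.38, -0.81, 2.18, 1.06, 0.95, -0.63]
35 0.012 [0.64, 0.62, -0.55, 2.21, 1.47, 0.89, -0.96]
35 0.012 [0.68, 0.56, -0.6, 2.2, 1.4, 0.9, -0.88]
35 0.012 [0.69, 0.38, -0.77, 2.21, 1.14, 1.0, -0.74]
35 0.018 [0.63, 0.62, -0.55, 2.22, 1.47, 0.89, -0.97]
35 0.018 [0.67, 0.56, -0.61, 2.21, 1.4, 0.91, -0.89]
35 0.018 [0.69, 0.38, -0.77, 2.21, 1.14, 1.0, -0.74]
40 0.012 [0.56, 0.64, -0.51, 2.23, 1.54, 0.96, -1.07]
40 0.012 [0.61, 0.58, -0.57, 2.23, 1.48, 0.97, -0.99]
40 0.012 [0.61, 0.4, -0.73, 2.24, 1.22, 1.06, -0.86]
40 0.018 [0.55, 0.64, -0.52, 2.24, 1.54, 0.96, -1.08]
40 0.018 [0.6, 0.58, -0.57, 2.23, 1.47, 0.97, -1.0]
40 0.018 [0.61, 0.4, -0.73, 2.24, 1.22, 1.06, -0.86]
```

View pics/top1.png

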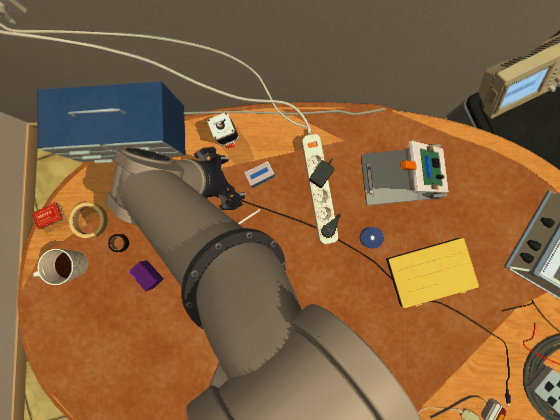

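The plate is up, and its tab is at (408,165). The base is bare, and the blue stack at (260,174) is undisturbed. Picking the stack with the tool tilted 35°.

```bash
cat >> h.py <<'E'
T1=np.deg2rad(35); OFF=.015; HG=.036   # grasp 15 mm in front of stack centre, 36 mm above its underside
def stk(c,z,yaw): # tcp for stack centre c (xy), underside z
    return tcp(np.r_[np.array(c)-OFF*np.array([np.cos(yaw),np.sin(yaw)]),z+HG],yaw,T1)
def stkS(x,z,y=0): return stk(S([x,y,0],C0,YAW)[:2],z/1000,YAW)
E
python3 - <<'E'
from h import *
c=[.4493,.016]; y=-1.085
p,q=stk(c,0,y); _,M=toolq(y,T1)
env.movel(p-.09*M[:,2],.25,rot=q)
hit=env.movel(p,.12,stop_force=12); print("hit",hit)
env.grip(0,100); s=env.get_state(); print(s["opening"],s["gripper_force"],s["force"])
env.movel(p+[0,0,.14],.15); s=env.get_state(); print(s["opening"],s["force"],s["torque"],s["time"])
im,d=camera("wrist"); cal=calibration("wrist"); cv2.imwrite("pics/w3.png",im); np.save("pics/w3d.npy",d); np.savez("pics/w3c.npz",**cal)
E
```

```text
hit False
0.03892806119811488 100.53412914276123 [-1.07481428  2.3627452   5.14602456]
0.038956668493090756 [-0.20362431  0.17430268 -5.16367085] [ 1.07895408  0.56037257 -0.0558136 ] 13.85
```

View pics/w3.png

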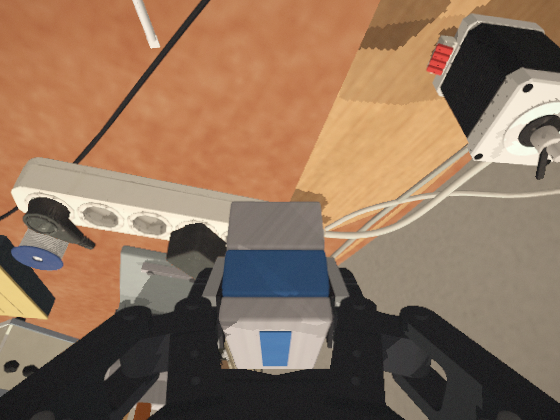

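The stack is held: its front face spans (229–327, 202–297), upright between the pads. Checking its pose in the hand against expectation.

```bash
cat >> h.py <<'E'
def inhand(d,cal,c,y,z0,roi=(240,208,315,350)):
    x0,y0,x1,y1=roi; vv,uu=np.mgrid[y0:y1,x0:x1]; px=np.c_[uu.ravel(),vv.ravel()]
    o,dr=rays("wrist",px,cal); P=o+dr*d[vv.ravel(),uu.ravel()][:,None]
    Q=R.from_euler("z",-y).apply(P-np.r_[c,z0])*1000
    f=Q[(abs(Q[:,0]+35)<8)&(Q[:,2]>5)&(Q[:,2]<48)]; t=Q[(abs(Q[:,2]-55)<7)&(Q[:,0]>-30)&(Q[:,0]<30)]
    print("front x = a*y+b*z+c",np.linalg.lstsq(np.c_[f[:,1:],np.ones(len(f))],f[:,0],rcond=None)[0].round(3),"med",np.median(f[:,0]),len(f))
    print("top z = a*x+b*y+c",np.linalg.lstsq(np.c_[t[:,:2],np.ones(len(t))],t[:,2],rcond=None)[0].round(3) if len(t)>20 else None,len(t))
E
python3 - <<'E'
from h import *
inhand(np.load("pics/w3d.npy"),dict(np.load("pics/w3c.npz")),[.4493,.016],-1.085,.14)
c=dict(np.load("pics/w3c.npz"));C=[.4493,.016];y=-1.085
W=[np.r_[C,.14]+R.from_euler("z",y).apply(v) for v in ([-.035,-.02,0],[-.035,.02,0],[-.035,-.02,.055],[-.035,.02,.055])]
print(proj("wrist",W,c).round(1).tolist())
E
```

```text
front x = a*y+b*z+c [ 4.0000e-03  5.0000e-03 -3.3362e+01] med -33.254346668719975 7198
top z = a*x+b*y+c [ 8.0000e-03 -4.0000e-03  5.2723e+01] 1912
[[231.0, 200.8], [322.8, 200.9], [217.4, 326.2], [336.6, 326.4]]
```

```bash
python3 - <<'E'
from h import *
dx=-1.5
p,q=stkS(-100+dx,140); env.movel(p,.2,rot=q)
for x,z,v in((-63,55,.15),(-18,38,.1),(-18,19,.05)):
    p,q=stkS(x+dx,z); print(x,z,env.movel(p,v,stop_force=15),env.get_state()["force"].round(1))
cal=calibration("wrist"); im,d=camera("wrist"); cv2.imwrite("pics/w4.png",im); np.save("pics/w4d.npy",d); np.savez("pics/w4c.npz",**cal); print(env.get_state()["time"])
inhand(d,cal,S([-18+dx,0,0],C0,YAW)[:2],YAW,.019)
vv,uu=np.mgrid[60:260,120:440]; px=np.c_[uu.ravel(),vv.ravel()]
o,dr=rays("wrist",px,cal); P=o+dr*d[vv.ravel(),uu.ravel()][:,None]; P=(R.from_euler("z",-YAW).apply(P-np.r_[C0,0])*1000)
def fit(m,n): 
    f=P[m]; k=np.polyfit(f[:,1],f[:,0],1); print(n,len(f),"x=",k.round(4),"y range",np.percentile(f[:,1],[1,99]).round(1),"zmed",np.median(f[:,2]).round(1))
fit((abs(P[:,0]+75)<5)&(P[:,2]>18)&(P[:,2]<24)&(abs(P[:,1])<38),"lip front(-75)")
fit((abs(P[:,0]+85)<5)&(P[:,2]>3)&(P[:,2]<11)&(abs(P[:,1])<60),"base front(-85)")
m=(abs(P[:,2]-14.5)<2.5)&(P[:,0]>-82)&(P[:,0]<-40); print("base y",np.percentile(P[m,1],[.5,99.5]))
m=(abs(P[:,2]-26.5)<1.5)&(P[:,0]>-80)&(P[:,0]<-60); print("lip top y",np.percentile(P[m,1],[.5,99.5]),"x",np.percentile(P[m,0],[2,98]))
E
```

```text
-63 55 False [-0.8  0.4 -4.2]
-18 38 False [-0.3  0.6 -4.9]
-18 19 False [ 1.   0.7 -4.3]
17.3167
front x = a*y+b*z+c [ 4.0000e-03  5.0000e-03 -3.3612e+01] med -33.507817567598316 7150
top z = a*x+b*y+c [ 9.0000e-03 -3.0000e-03  5.3298e+01] 1895
lip front(-75) 2169 x= [ 3.70000e-03 -7.50834e+01] y range [-37.2  37.3] zmed 21.0
base front(-85) 3939 x= [ 4.30000e-03 -8.51537e+01] y range [-58.7  58.8] zmed 7.1
base y [-67.07334068  68.69434764]
lip top y [-38.54580158  40.04924513] x [-75.75252821 -67.80708849]
```

View pics/w4.png

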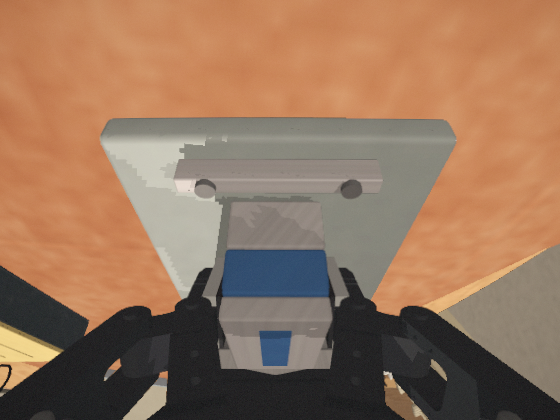

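The view shows the stack's front face (229–325, 202–297) parallel behind the lip (176–382, 160–192), with x matching within 0.1 mm. The base centre reads +0.8 mm in y, so I'll shift by that, set down and release.

```bash
python3 - <<'E'
from h import *
dx,dy=-1.5,.8
p,q=stkS(-18+dx,18.5,dy); env.movel(p,.05)
p,q=stkS(-18+dx,13,dy); print(env.movel(p,.02,stop_force=8),env.get_state()["force"].round(1),env.get_state()["tcp_pos"]-p)
env.grip(.075); _,M=toolq(YAW,T1); p=env.get_state()["tcp_pos"]
env.movel(p-.07*M[:,2],.15)
cal=calibration("wrist"); im,d=camera("wrist"); cv2.imwrite("pics/w5.png",im); np.save("pics/w5d.npy",d); np.savez("pics/w5c.npz",**cal); print(env.get_state()["time"])
vv,uu=np.mgrid[60:400,100:460]; px=np.c_[uu.ravel(),vv.ravel()]
o,dr=rays("wrist",px,cal); P=o+dr*d[vv.ravel(),uu.ravel()][:,None]; P=(R.from_euler("z",-YAW).apply(P-np.r_[C0,0])*1000)
def fit(m,n): 
    f=P[m]; k=np.polyfit(f[:,1],f[:,0],1); print(n,len(f),"x=",k.round(4),"y range",np.percentile(f[:,1],[1,99]).round(1),"zmed",np.median(f[:,2]).round(1))
fit((abs(P[:,0]+75)<5)&(P[:,2]>18)&(P[:,2]<24)&(abs(P[:,1])<38),"lip front(-75)")
fit((abs(P[:,0]+85)<5)&(P[:,2]>3)&(P[:,2]<11)&(abs(P[:,1])<60),"base front(-85)")
fit((abs(P[:,0]+53)<6)&(P[:,2]>25)&(P[:,2]<62)&(abs(P[:,1])<25),"stack front(-53)")
m=(abs(P[:,2]-69.5)<2)&(P[:,0]>-60)&(P[:,0]<10)&(abs(P[:,1])<28); print("top",np.percentile(P[m],[.5,99.5],axis=0).round(1).tolist())
m=(abs(P[:,2]-14.5)<2.5)&(P[:,0]>-82)&(P[:,0]<-40); print("base y",np.percentile(P[m,1],[.5,99.5]))
m=(abs(P[:,2]-26.5)<1.5)&(P[:,0]>-80)&(P[:,0]<-60); print("lip top y",np.percentile(P[m,1],[.5,99.5]))
E
```

```text
True [-0.9  1.9  6.4] [ 3.09554065e-04 -5.58817962e-05  2.52726542e-03]
18.9333
lip front(-75) 926 x= [ 4.4000e-03 -7.5115e+01] y range [-37.2  36.9] zmed 21.1
base front(-85) 1757 x= [ 4.50000e-03 -8.52034e+01] y range [-58.7  58.7] zmed 7.1
stack front(-53) 3322 x= [ 4.60000e-03 -5.28698e+01] y range [-18.4  20.5] zmed 45.1
top [[-53.8, -18.6, 67.6], [9.4, 20.6, 70.3]]
base y [-67.97414869  69.3636979 ]
lip top y [-38.52140993  39.88701451]
```

View pics/w5.png

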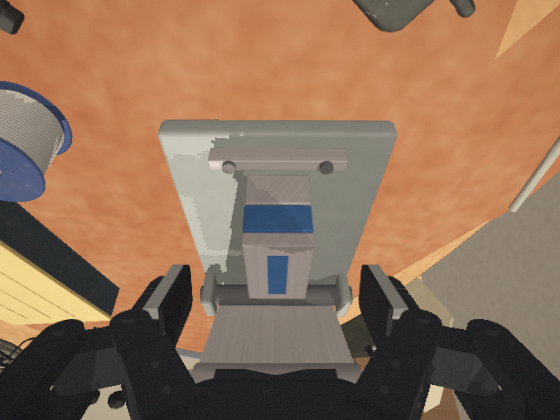

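The stack stands upright behind the lip: its top is (244–312, 234–297), and its front and side offsets are within 0.3 mm of target. The roller and plate are clear above it. Back to the tab, then lower the plate.

```bash
python3 - <<'E'
from h import *
_,M=toolq(YAW,T1); p=env.get_state()["tcp_pos"]
env.movel(p-.06*M[:,2],.25)
p,q=tcp(S([-110,0,360],C0,YAW),YAW,0,L=0); env.movel(p,.25,rot=q); env.grip(.05)
p,q=tabpose(.862,.14); env.movel(p,.25,rot=q)
p,q=tabpose(.862); print("hit",env.movel(p,.1,stop_force=12))
env.grip(0,40); s=env.get_state(); print(s["opening"],s["force"],s["time"])
h=False
for t in np.linspace(.862,.47,7)[1:]:
    p,q=tabpose(t); h=env.movel(p,.1,rot=q,stop_force=20); s=env.get_state(); print(round(t,3),h,s["force"].round(1))
    if h: break
E
```

```text
hit False
0.016990920003333198 [ 2.88904077 -0.38629996  0.43657973] 23.1667
0.797 False [ 6.9  2.2 -5.7]
0.731 False [ 6.5  1.6 -6.9]
0.666 False [ 7.1  0.9 -6. ]
0.601 False [ 7.1  1.1 -6.4]
0.535 False [ 7.4  0.4 -6.9]
0.47 False [ 6.7  0.  -7.1]
```

```bash
python3 - <<'E'
from h import *
for t in (.455,.445,.439,.434,.429,.424,.419):
    p,q=tabpose(t); h=env.movel(p,.03,rot=q,stop_force=6); s=env.get_state(); print(t,h,s["force"].round(1),((s["tcp_pos"]-p)*1000).round(1))
    if h: break
cal=calibration("wrist"); im,d=camera("wrist"); print(s["time"])
E
```

```text
0.455 True [0.  0.3 1.9] [0.9 0.1 0.1]
25.175
```

```bash
python3 - <<'E'
from h import *
print(env.get_state()["force"].round(1))
for t in (.452,.447,.442,.437):
    p,q=tabpose(t); h=env.movel(p,.03,rot=q,stop_force=15); s=env.get_state(); print(t,h,s["force"].round(1),((s["tcp_pos"]-p)*1000).round(1))
    if h or s["force"][2]>14: break
im,d=camera("side"); cv2.imwrite("pics/s2.png",cv2.resize(im[150:230,230:370],None,fx=5,fy=5,interpolation=2)); print(env.get_state()["time"])
E
```

```text
[-0.4  0.1  2.8]
0.452 False [ 3.8 -1.3  3.3] [ 0.9 -0.2  0.4]
0.447 False [ 6.5 -0.8  2.1] [ 0.8 -0.1  0.2]
0.442 False [5.6 0.2 0.2] [ 0.8 -0.1  0.2]
0.437 False [ 4.  -1.6  7.3] [ 0.9 -0.4  0.9]
26.275
```

View pics/s2.png

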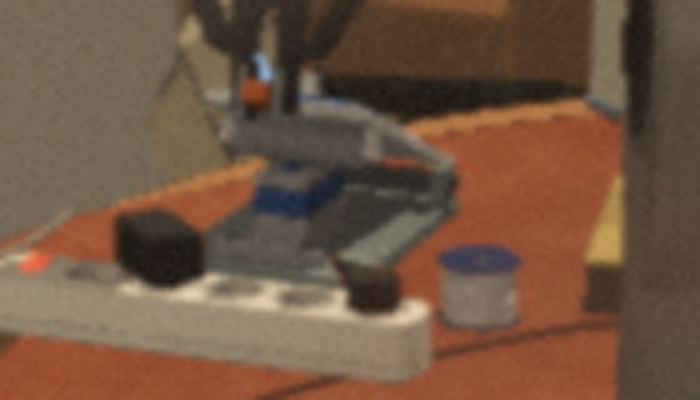

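The roller appears to sit on top of the stack at (300,170) in the crop, and the force is rising. A small further press will confirm contact; then release.

```bash
python3 - <<'E'
from h import *
for t in (.434,.431,.428,.425):
    p,q=tabpose(t); h=env.movel(p,.02,rot=q,stop_force=15); s=env.get_state(); print(t,h,s["force"].round(1),((s["tcp_pos"]-p)*1000).round(1))
    if h or s["force"][2]>18: break
env.grip(.06); q,M=tabpose(.437)[1],0
p=env.get_state()["tcp_pos"]; a,_=tabpose(.437,.17); b,_=tabpose(.437,.054); env.movel(p+(a-b),.15)
env.dwell(.3)
cal=calibration("wrist"); im,d=camera("wrist"); cv2.imwrite("pics/w6.png",im); print(env.get_state()["time"],env.get_state()["force"].round(1))
vv,uu=np.mgrid[100:400,150:420]; px=np.c_[uu.ravel(),vv.ravel()]
o,dr=rays("wrist",px,cal); P=o+dr*d[vv.ravel(),uu.ravel()][:,None]; P=(R.from_euler("z",-YAW).apply(P-np.r_[C0,0])*1000).reshape(*vv.shape,3)
hsv=cv2.cvtColor(im,cv2.COLOR_BGR2HSV)[100:400,150:420]
f=P[(hsv[...,1]<40)&(hsv[...,2]>170)&(P[...,2]>80)]; 
f=f[(f[:,0]>-75)&(f[:,0]<60)&(abs(f[:,1])<56)]; k=np.polyfit(f[:,0],f[:,2],1); r=f[:,2]-np.polyval(k,f[:,0]); f=f[abs(r)<3]; k=np.polyfit(f[:,0],f[:,2],1); print("plate angle",np.arctan(-k[0]),len(f))
th=np.arctan(-k[0]); print("normal offset top from hinge (24):",(k[0]*100+k[1]-29)*np.cos(th))
i,d=camera("side"); cv2.imwrite("pics/s3.png",cv2.resize(i[140:230,230:370],None,fx=5,fy=5,interpolation=2))
# tab mid top -> theta
c=blobs(im,(5,150,60),(20,255,255),(200,100,360,400))[0]; x,y,w,h=cv2.boundingRect(c); print("tab px",x,y,w,h,P[y+h//2-100,x+w//2-150], "expect top-mid at .437:",100-200*np.cos(.437)+27*np.sin(.437),29+200*np.sin(.437)+27*np.cos(.437))
E
```

```text
0.434 False [ 1.9 -2.1 12.8] [ 1.  -0.7  1.4]
0.431 False [ 0.3 -2.2 17.7] [ 1.  -0.9  1.9]
0.428 False [-0.8 -2.9 21.2] [ 1.1 -1.2  2.3]
28.775 [-0.2  0.2  0.1]
plate angle 0.43778465748022743 5498
normal offset top from hinge (24): 23.02683489333637
tab px 265 186 26 64 [-76.04693484   1.15850718 139.40242843] expect top-mid at .437: -69.77805263341848 138.10734550892613
```

View pics/s3.png

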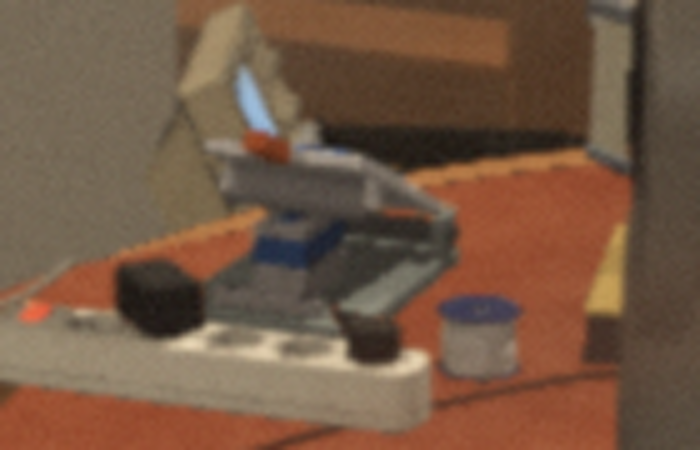

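The plate measures 0.438 rad with the roller resting on the blue-banded stack at (290,215). The arm is clear and touching nothing, so I'm handing in.

```bash
python3 -c "
from h import *
print(job.job_done())"
```

```text
the job is handed in; nothing more can be done
None
```

The plate rests by its roller on the upright tall stack at about 25° (measured 0.438 rad), with the stack centred on the seat to within about 0.3 mm; the gripper is clear, the yellow stack and spool were left alone, and the job was handed in at about 29 s.

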